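Rack the spindles chamfer-first by feel

ROBOT

A 7-joint arm with a two-finger parallel gripper is mounted at the origin on a cart in front of the work surface, level with it; the furniture and walls round the work are solid. World frame = base frame: x ahead of the robot, y to its left, z up, the work surface at z = 0. Lengths are in m, angles in degrees, forces in N, time in s.
With the tool pointing down it reaches from about 0.425 to 0.875 m from the base axis. Payload 4.7 kg.
Tool frame: the origin (TCP) lies at the very end of the fingers, on their centre line; the grasp point (between the pads) lies 19 mm behind it; z points along the fingers, y is the line along which they close (so a half turn about z gives the same grasp; the last joint's range is limited). The gripper opens to 87 mm and grips with 3 to 60 N. Pads are 19 mm wide; open, the fingers measure 117 mm over their backs; the gripper's body (75 mm by 190 mm) begins 51 mm behind the grasp point.
Start: joints at [-66.457, 18.392, -4.016, 83.108, 1.295, 78.541, -3.26], TCP at [0.251, 0.6, 0.223] pointing down, gripper open.
Joint ranges: [-163.93, 163.93], [-17.29, 119.83], [-79.2, 71.16], [3.27, 140.29], [-89.18, 269.18], [5.43, 117.66], [-154.24, 154.24]. Speed limits (degrees/s): [147.25, 147.25, 180, 180, 180, 180, 180].

INTERFACE

Orientations are given as [roll, pitch, yaw] about the fixed x, y, z axes, in that order (R = Rz(yaw) Ry(pitch) Rx(roll)).
In Python, from cell import get_obs, read_camera, sign_off, silhouettes gives the robot as it stands.
- The arm moves only by the tool play_rows, never from a script. Its argument "steps" is a list that holds one entry, the list of rows, each a list of 7 numbers: the shift along the tool's x, y, z in m, then the turn, a rotation vector about the tool's x, y, z in rad, then the finger opening in m, from 0 to 0.087. A call has 1 to 12 rows; each row shifts and turns the commanded pose from where the row before left it, along the tool's axes as they then stand; what a row does not reach is not made up. A row lasts 1/10 s, in which the tool goes at most 50 mm and 8.59 degrees, less where a joint would pass 70% of its speed; a pose out of reach is approached as far as the arm can. A call is refused whole if a number of a shift passes 0.05 or a number of a turn 0.15, either way. A call with a gripper value outside its range is refused whole. The fingers move at their own pace and stop on an object; "force" is the grip in N (left out, the last holds). Time passes only in rows, so rows that do not move let the fingers close. It gives the time, the measured TCP pose, the force, the opening and the grip force at its end, in the units of the state.
- get_obs(): the state, without advancing time (a new reading comes with each control period).
- read_camera(name): name is "side" or "top"; returns a dict with "frame" (384x512x3 uint8, red, green, blue), "intrinsics" (3x3 intrinsics, pixels), "k1" (the pictures are not rectified: a ray, as slopes to the right and down, at radius r is drawn at 1 + k1 r^2 times it, then the intrinsics apply), "view" (4x4, takes a point from world to camera coordinates). Camera axes: x right, y up, looking along -z (the intrinsics and any distortion apply to the point x, -y, -z); pixel columns grow to the right and rows downward; lengths in m; the calibration is good to about 2 mm. A picture is of the moment at which its call begins. There is no depth.
- sign_off(): hands the job in; it is judged then, once.
Trained networks look in the newest picture that a camera, given by its name, has taken for a name from the list of things; names that differ only in an ending like _2 or _b are one class to them, and where a whole thing is asked for, a point or a joint stands for the part that bears it (a point fixed in the world has none). Each returns a list of dicts, best first, with "p" (0 to 1); they miss things now and then, are a little off and sometimes report something else, mostly with a low value. They report only what shows in the picture. A call takes as long as a camera call.
- silhouettes(camera, name): "pixels" (384x512 bool, what is visible of it) and "extent" ([left, top, right, bottom] in pixels, round what is visible of it).
The state is a dict: "time_s": time; "qpos": joint angles; "joint_velocities": joint speeds; "effort": joint torques, N m; "tool_pos": TCP position; "tool_rot": TCP orientation; "force": force on the tool from outside, world axes, zero at the start; "wrist_torque": the same for the moment, N m; "grip_width": finger opening in m; "grasp_force": force on a finger pad.
Only numpy, scipy, OpenCV 4.12 (cv2) and the standard library are available. Lean on these libraries where they do the work, as an engineer would, in place of code of your own. Each camera call takes 0.05 s, during which the arm holds its last target. There are 200 camera calls.

TASK

Lay the two loose spindles from the bench in the two free cradles of the rack, one in each, so that all three lie alike: every spindle with its chamfered end pushed fully home in the bore of the upright plate, which drives that bore's tell-tale pin out at the back. The chamfer is hard to see, so feel for it: a square end stops dead on the face of the plate and the pin stays in, and then the spindle has to be lifted out and turned end for end. Leave the spindle already racked in the middle, the bottle, the jar and the timer where they are.

Things in the scene. Friction and masses are not known exactly. Their poses are not given: they have to be found in the camera images.
- spindle_a_mid (a point): Loose dark steel spindle, lying level: barrel 24 mm in diameter, 90 mm long, with an orange square grip block 26 x 26 x 26 mm at mid-length. Point: centre of the block, on the axis, 13 mm above the bench at the start; x along the axis, z up. 0.18 to 0.29 kg.
- spindle_a: Same point as spindle_a_mid. One end of the barrel is square; beyond the other a chamfer (cone 24 to 13 mm in diameter) adds 14 mm (spindle 104 mm in all: 45 mm from the centre to the square end, 59 mm to the chamfer's tip). Which end (x or -x) is chamfered is drawn anew at every start and is NOT told by the axes.
- spindle_b_mid (a point): Second loose spindle, like spindle_a in every way: centre of its grip block.
- spindle_b: Same point as spindle_b_mid. Its chamfered end is drawn independently of spindle_a's.
- spindle_c_mid (a point): Centre of the grip block of a third such spindle, already racked in the middle cradle with its chamfer home: the pattern to copy. Loose; leave it there.
- rack_mid (a point): Home point of the MIDDLE cradle: where the centre of a racked spindle's block lies, 45 mm above the bench. x runs level along the cradle toward the plate with the bores, y across, z up. The plate's face is at x = +49 mm. Pushed home chamfer first, a spindle wedges with its centre at x = 0; square end first it stops at x = +4 mm.
- rack: Fixed rack, origin 45 mm under rack_mid, same axes: grey base 118 x 160 x 10 mm; aluminium plate 14 mm thick, top 76 mm above the bench, with three level bores 20 mm in diameter in line with three cradles 56 mm apart. A 24 mm square end cannot enter a bore; a chamfered end enters 9 mm.
- cradle_l (a point): Home point (as rack_mid, same axes) of the free cradle on the rack's +y side, 56 mm from the middle. A cradle is two white V saddles 10 mm thick, open to the top, centred at x = +25 and -37 mm, V tops 45 mm above the bench; the barrel rests in them.
- cradle_r (a point): Home point (same axes) of the free cradle on the rack's -y side. The block hangs between the saddles, so lower a spindle with its centre at about x = -15 mm, then slide it along +x. Only the base lies below between the saddles.
- telltale_l (a joint): Tell-tale pin, 8 mm, steel with a red band, in the bore of cradle_l: metres it stands out of the plate's back from its start (0; front 2 mm inside the bore). A chamfer fully home puts it at 0.007 to 0.009; it takes about 1 N and stays where pushed. A square end cannot reach it.
- telltale_r (a joint): The same for the bore of cradle_r.
- blue_bottle_mid (a point): Bystander: white bottle with a blue cap, 50 mm in diameter, 100 mm tall, half-way up. It stands in one row with the loose spindles. Leave alone.
- white_jar_mid (a point): Bystander: white jar, 42 mm in diameter, 52 mm tall, half-way up, by the front corner of the big white analyser (282 mm tall) that stands to the left of the rack. Leave alone.
- lab_timer_mid (a point): Bystander: flat timer 62 x 66 x 18 mm, at its centre. Leave alone.

How it is judged (in metres and radians):
At the end, for the whole second after the job is handed in: One loose spindle in each free cradle, at rest: centre within 3 mm lengthwise and in height and 4 mm sideways of the home point, axis within 0.06 rad; both tell-tale pins out by over 4.5 mm (chamfered ends in the bores); the middle spindle within 6 mm of its start (x of spindle_a_mid in the frame of rack_mid between -0.003 and 0.003 m and z of spindle_a_mid in the frame of rack_mid between -0.003 and 0.003 m and (y of spindle_a_mid in the frame of cradle_l between -0.004 and 0.004 m or y of spindle_a_mid in the frame of cradle_r between -0.004 and 0.004 m) and angle between the x axis of each of spindle_a_mid, spindle_b_mid and the x axis of rack_mid, either way round below 0.06 rad and linear speed of each of spindle_a, spindle_b below 0.02 m/s and x of spindle_b_mid in the frame of rack_mid between -0.003 and 0.003 m and z of spindle_b_mid in the frame of rack_mid between -0.003 and 0.003 m and (y of spindle_b_mid in the frame of cradle_l between -0.004 and 0.004 m or y of spindle_b_mid in the frame of cradle_r between -0.004 and 0.004 m) and value of joint each of telltale_l, telltale_r above 0.0045 m and horizontal distance between spindle_a_mid and spindle_b_mid above 0.09 m and distance of spindle_c_mid from where it was at the start of the episode below 0.006 m); the robot touches nothing.
It fails at once if the blue-capped bottle is shoved more than 30 mm or tipped over (distance of blue_bottle_mid from where it was at the start of the episode above 0.03 m or angle between blue_bottle_mid's own z axis and vertical above 0.4 rad).
It fails at once if the white jar is shoved more than 30 mm or tipped over (distance of white_jar_mid from where it was at the start of the episode above 0.03 m or angle between white_jar_mid's own z axis and vertical above 0.4 rad).
It fails at once if the timer is shoved more than 30 mm (distance of lab_timer_mid from where it was at the start of the episode above 0.03 m).
It fails at once if the spindle already racked in the middle is moved more than 6 mm (distance of spindle_c_mid from where it was at the start of the episode above 0.006 m).
It also fails if it takes over 72 s, if anything falls off the work surface, if the arm or the gripper's body presses on something with over 40 N, if the wrist force passes 120 N, or if a joint passes its speed limit or range.

## Working session

There is one attempt and no reset: what is moved stays moved. The work goes in short steps, Python scripts to look and compute and a tool call to move; the robot and the scene stay as the last step left them, time stands still between calls to the robot, and variables do not carry over. Pictures are saved under pics/ and viewed, at most 10 in all, crops included, and the job is handed in when it is done.

Besides the shell and the picture viewer there is one more tool, called after ">>>" by a JSON object that holds its "fn" and its "kwargs", one argument or row to a line. play_rows: Moves the arm, as the interface text tells. Its arguments: {"type":"object","properties":{"steps":{"type":"array","items":{"type":"array","items":{"type":"array","items":{"type":"number"}}}},"force":{"type":"number"}},"required":["steps"]}

```bash
mkdir -p pics; ls; python3 - <<'E'
from cell import *
import cv2,numpy as np
o=get_obs();print(o)
for c in("side","top"):
    d=read_camera(c);cv2.imwrite(f"pics/{c}0.png",d["frame"][:,:,::-1]);print(c,d["intrinsics"],d["k1"],d["view"])
    for n in("spindle_a","spindle_c_mid","rack","blue_bottle_mid","white_jar_mid","lab_timer_mid","telltale_l"):
        for s in silhouettes(c,n)[:4]:
            v,u=np.nonzero(s["pixels"]);print(n,round(s["p"],2),[round(float(x)) for x in s["extent"]],u.mean().round(1),v.mean().round(1))
E
```

```text
pics
{'time_s': 0.0, 'qpos': array([-66.45626668,  18.43893977,  -4.01464399,  83.17384192,
         1.29437734,  78.54064938,  -3.26020409]), 'joint_velocities': array([ 0.05225227,  0.01867164, -0.01367786,  0.08840662, -0.00023622,
       -0.00135756,  0.11513073]), 'effort': array([-2.05126685e-05, -4.91289961e+01, -4.03777175e-01, -3.12537432e+01,
       -6.38970709e-02,  4.34494636e-02,  1.78511141e-04]), 'tool_pos': array([0.25105583, 0.59896816, 0.22147203]), 'tool_rot': array([-1.79891772e+02,  5.37372442e-03,  1.57264827e+02]), 'force': array([-0.39374006,  0.21612771, -0.06746608]), 'wrist_torque': array([-0.02360563, -0.01345219, -0.01744382]), 'grasp_force': 0.0, 'grip_width': 0.08684413759204598}
side [[466.30976265   0.         256.1408457 ]
 [  0.         466.30976265 186.97880325]
 [  0.           0.           1.        ]] -0.17180501860139574 [[ 0.8917154  -0.45219555 -0.01904819 -0.55822481]
 [ 0.22570613  0.40781733  0.88472695 -0.13809424]
 [-0.39230141 -0.79322393  0.4657203  -1.06283629]
 [ 0.          0.          0.          1.        ]]
spindle_a 0.6 [188, 18
[... 633 characters left out ...]
       426.64698611 182.78162689]
 [  0.           0.           1.        ]] -0.004143099252281658 [[-0.01964809 -0.99978453  0.00669729 -0.09987472]
 [ 0.9857881  -0.01825434  0.16699883 -0.58693332]
 [-0.16684059  0.00988332  0.98593435 -0.93278816]
 [ 0.          0.          0.          1.        ]]
spindle_a 0.98 [171, 216, 215, 240] 192.1 227.7
spindle_a 0.63 [232, 225, 275, 241] 252.8 230.9
spindle_a 0.53 [176, 124, 242, 196] 209.0 159.7
spindle_c_mid 0.69 [190, 147, 231, 165] 212.6 155.0
rack 0.67 [176, 123, 245, 197] 209.1 159.2
blue_bottle_mid 0.68 [300, 217, 323, 240] 310.9 229.8
white_jar_mid 0.64 [126, 241, 149, 255] 137.4 248.8
lab_timer_mid 0.63 [350, 231, 384, 265] 364.8 247.2
```

```bash
python3 - <<'E'
import cv2
a=cv2.imread("pics/top0.png")[100:290,90:400];cv2.imwrite("pics/t1.png",cv2.resize(a,None,fx=2.5,fy=2.5,interpolation=2))
a=cv2.imread("pics/side0.png")[100:310,130:330];cv2.imwrite("pics/s1.png",cv2.resize(a,None,fx=2.8,fy=2.8,interpolation=2))
E
```

```text
(no output)
```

View pics/t1.png

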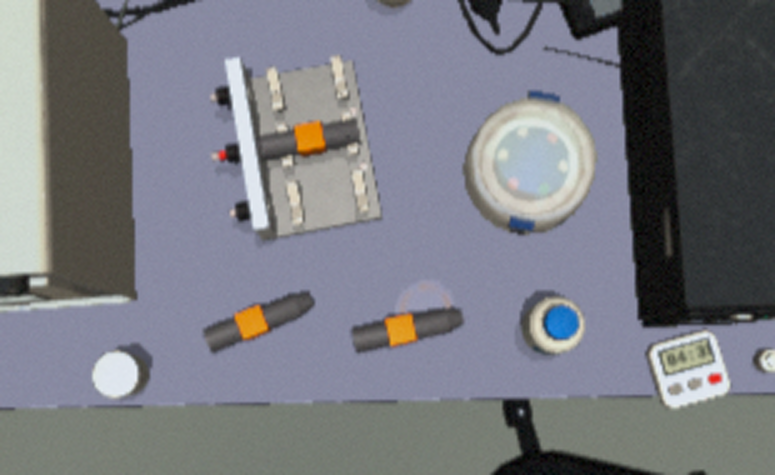

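View pics/s1.png

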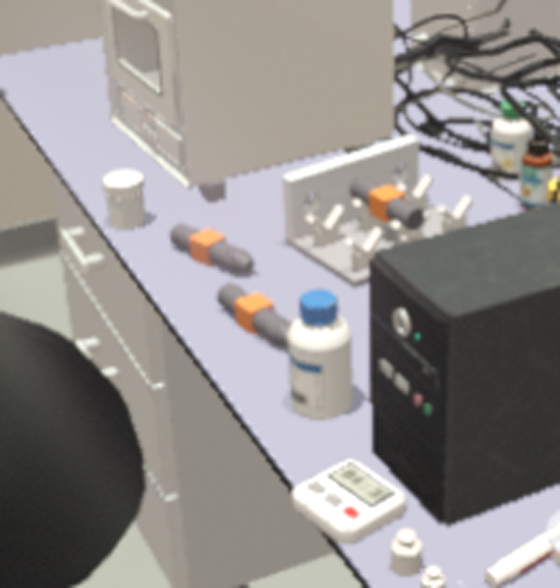

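The top picture (crop scale 2.5, offset 90,100) shows both loose spindles, with their blocks at full-image pixels (191,229) and (250,232). The longer, tapered end of each points right (world -y). The racked one is at (214,155), and the plate is on its left (+y). Both probably need a half turn.

```bash
cat > h.py <<'E'
import numpy as np,cv2
from cell import *
def ray(d,uv):
    K=d["intrinsics"];p=np.linalg.inv(K)@[uv[0],uv[1],1];x=p[:2].copy()
    for _ in range(20): x=p[:2]/(1+d["k1"]*(x@x))
    V=d["view"];R=V[:3,:3];c=-R.T@V[:3,3];return c,R.T@[x[0],-x[1],-1]
def onz(d,uv,z):
    c,r=ray(d,uv);return c+r*(z-c[2])/r[2]
def proj(d,P):
    q=d["view"][:3,:3]@P+d["view"][:3,3];x=np.array([q[0],-q[1]])/-q[2];x=x*(1+d["k1"]*(x@x));K=d["intrinsics"]
    return K[:2,:2]@x+K[:2,2]
def orange(f,amin=40):
    h=cv2.cvtColor(f,cv2.COLOR_RGB2HSV);m=cv2.inRange(h,(5,140,120),(22,255,255))
    n,l,s,c=cv2.connectedComponentsWithStats(m);return [(c[i],s[i]) for i in range(1,n) if s[i,4]>amin]
E
python3 - <<'E'
from h import *
d=read_camera("top");f=d["frame"]
print("cam",ray(d,(0,0))[0].round(3))
for c,s in orange(f): print("orange",c.round(1),s,[onz(d,c,z).round(4)[:2] for z in(.024,.056)])
g=cv2.cvtColor(f,cv2.COLOR_RGB2HSV)
# axes of dark barrels
for (x0,y0,x1,y1) in((165,208,222,246),(226,215,280,246),(190,140,236,170)):
    w=f[y0:y1,x0:x1].astype(int);m=((w.max(2)<105)|((w[:,:,0]-w[:,:,2])>60)).astype(np.uint8)
    n,l,s,_=cv2.connectedComponentsWithStats(m);i=1+s[1:,4].argmax();v,u=np.nonzero(l==i)
    P=np.array([onz(d,(a+x0,b+y0),.013 if y0>200 else .045)[:2] for a,b in zip(u,v)])
    q=P-P.mean(0);e=np.linalg.svd(q,full_matrices=False)[2][0];e*=np.sign(e[1]);t=q@e
    print("axis",len(P),P.mean(0).round(4),np.degrees(np.arctan2(e[1],e[0])).round(1),t.min().round(3),t.max().round(3))
w=f[115:205,172:205].astype(int);m=((w.min(2)>185)).astype(np.uint8)
n,l,s,_=cv2.connectedComponentsWithStats(m);i=1+s[1:,4].argmax();print("plate",s[i]);v,u=np.nonzero(l==i)
P=np.array([onz(d,(a+172,b+115),.076)[:2] for a,b in zip(u,v)]);r=cv2.minAreaRect(P.astype(np.float32));print(r)
q=P-P.mean(0);e=np.linalg.svd(q,full_matrices=False)[2][0];print(P.mean(0),e,np.degrees(np.arctan2(e[1],e[0])),np.ptp(q@e))
d2=read_camera("side")
for c,s in orange(d2["frame"],20): print("side",c.round(1),s)
for P in([.558,.1,.013],): print(proj(d2,np.array(P)))
E
```

```text
cam [ 0.421 -0.101  1.018]
orange [ 9.6 22.9] [  1   9  14  23 105] [array([1.0091, 0.495 ]), array([0.9902, 0.4758])]
orange [213.4 154.4] [208 149  12  12 127] [array([ 0.6597, -0.0169]), array([ 0.6521, -0.0196])]
orange [190.1 228.7] [184 222  13  14 128] [array([0.4841, 0.0379]), array([0.4821, 0.0334])]
orange [249.9 231.4] [244 226  13  12 126] [array([ 0.4751, -0.1006]), array([ 0.4733, -0.1006])]
axis 416 [0.4877 0.0302] 111.5 -0.052 0.053
axis 409 [ 0.4768 -0.1082] 101.4 -0.051 0.052
axis 469 [ 0.6528 -0.0123] 93.6 -0.052 0.047
plate [  8   8  17  68 393]
((0.6441249847412109, 0.036248043179512024), (0.15837766230106354, 0.013121027499437332), 9.687521934509277)
[0.64340899 0.03602129] [-0.98555298 -0.16936741] -170.24895924206268 0.15837908227973838
side [269.6  48.3] [264  43  11  11  78]
side [265.8 171.6] [262 167  12  12  68]
side [217.4 211.8] [215 208   7  10  44]
[219.66670362 173.18416351]
```

>>> {"fn": "play_rows", "kwargs": {
  "steps": [
    [[0,0,0,0,0,-0.132,0.087],[0,0,0,0,0,-0.132,0.06],[0,0,0,0,0,-0.132,0.06],[-0.008,-0.03,0,0,0,0,0.06],[-0.008,-0.03,0,0,0,0,0.06],[-0.008,-0.03,0,0,0,0,0.06],[-0.008,-0.03,0,0,0,0,0.06],[-0.008,-0.03,0,0,0,0,0.06],[-0.008,-0.03,0,0,0,0,0.06],[-0.008,-0.03,0,0,0,0,0.06],[-0.008,-0.03,0,0,0,0,0.06],[-0.008,-0.03,0,0,0,0,0.06]]
  ]
}}

```text
time_s: 2.1
tool_pos: [0.3233, 0.3282, 0.2228]
tool_rot: [180.0, 0.0, 180.0]
force: [-0.2, -1.2, 0.4]
grip_width: 0.0599
grasp_force: 0.0
```

>>> {"fn": "play_rows", "kwargs": {
  "steps": [
    [[-0.009,-0.03,0,0,0,0,0.06],[-0.009,-0.03,0,0,0,0,0.06],[-0.009,-0.03,0,0,0,0,0.06],[-0.009,-0.03,0,0,0,0,0.06],[-0.009,-0.03,0,0,0,0,0.06],[-0.009,-0.03,0,0,0,0,0.06],[-0.009,-0.03,0,0,0,0,0.06],[-0.009,-0.03,0,0,0,0,0.06],[-0.009,-0.03,0,0,0,0,0.06],[-0.009,-0.03,0,0,0,0,0.06],[-0.009,-0.03,0,0,0,0,0.06],[0,0,0,0,0,0,0.06]]
  ]
}}

```text
time_s: 3.3
tool_pos: [0.4226, -0.0049, 0.223]
tool_rot: [-180.0, 0.1, 179.6]
force: [-0.4, 0.4, 0.5]
grip_width: 0.0603
grasp_force: 0.0
```

```bash
cat >> h.py <<'E'
def tool(to,dyaw=0):
    "shift to world point in present tool axes; rz for a yaw change"
    from scipy.spatial.transform import Rotation as R
    o=get_obs();r=R.from_euler("xyz",o["tool_rot"],degrees=True)
    print("now",o["tool_pos"].round(4),o["tool_rot"].round(2),"q7",o["qpos"][6].round(1),"shift",r.inv().apply(np.array(to)-o["tool_pos"]).round(4),"F",o["force"].round(1))
E
python3 -c "
from h import *
tool((.484,.0375,.10))"
```

```text
now [ 0.4226 -0.0049  0.223 ] [-1.7997e+02  8.0000e-02  1.7955e+02] q7 81.0 shift [-0.0609  0.0429  0.1231] F [-0.4  0.4  0.5]
```

>>> {"fn": "play_rows", "kwargs": {
  "steps": [
    [[0,0,0,0,0,0.1485,0.06],[0,0,0,0,0,0.1485,0.06],[0,0,0,0,0,0.1485,0.06],[0,0,0,0,0,0.1485,0.06],[0,0,0,0,0,0.1485,0.06],[0,0,0,0,0,0.1485,0.06],[0,0,0,0,0,0.1485,0.06],[0,0,0,0,0,0.1485,0.06],[0.0057,0.0242,0.04,0,0,0,0.06],[0.0057,0.0242,0.04,0,0,0,0.06],[0.0057,0.0242,0.04,0,0,0,0.06],[0,0,0,0,0,0,0.06]]
  ]
}}

```text
time_s: 4.5
tool_pos: [0.48, 0.0443, 0.0966]
tool_rot: [-179.4, -0.1, 112.1]
force: [-2.2, -0.2, -0.3]
grip_width: 0.06
grasp_force: 0.0
```

```bash
python3 -c "
from h import *
tool((.484,.0375,.005))
d=read_camera('side');f=d['frame'];p=proj(d,np.array([.484,.0375,.026]));print(p,proj(d,get_obs()['tool_pos']),[c.round(1) for c,s in orange(f,15)])
cv2.imwrite('pics/s2.png',cv2.resize(f[110:240,140:320,::-1],None,fx=4,fy=4))"
```

```text
now [0.48   0.0443 0.0966] [-1.7940e+02 -6.0000e-02  1.1208e+02] q7 15.1 shift [-0.0079  0.0022  0.0915] F [-2.2 -0.2 -0.3]
[203.36779856 183.52001845] [199.5181838  158.45494296] [array([269.6,  48.3]), array([321.6, 157.1]), array([265.2, 172.3]), array([217.1, 212.2])]
```

View pics/s2.png

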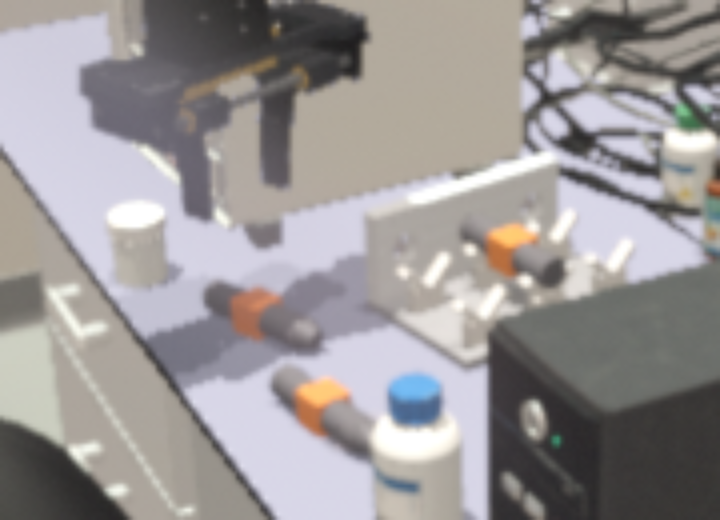

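The side picture shows block a at about (204,188), which agrees with the estimate. Its chamfer is visible at the right (-y) end. The fingers are above it.

>>> {"fn": "play_rows", "kwargs": {
  "steps": [
    [[-0.008,0.002,0,0,0,0,0.06],[0,0,0.03,0,0,0,0.06],[0,0,0.03,0,0,0,0.06],[0,0,0.02,0,0,0,0.06],[0,0,0.011,0,0,0,0.06],[0,0,0,0,0,0,0.06]]
  ]
}}

```text
time_s: 5.15
tool_pos: [0.4878, 0.035, 0.0122]
tool_rot: [180.0, -0.0, 111.8]
force: [0.2, 0.2, -0.2]
grip_width: 0.0594
grasp_force: 0.0
```

>>> {"fn": "play_rows", "kwargs": {
  "steps": [
    [[0,0,0,0,0,0,0.02],[0,0,0,0,0,0,0.02],[0,0,0,0,0,0,0.02],[0,0,0,0,0,0,0.02]]
  ],
  "force": 25
}}

```text
time_s: 5.55
tool_pos: [0.4881, 0.0358, 0.0123]
tool_rot: [179.9, 0.0, 111.9]
force: [-0.6, -0.6, 0.4]
grip_width: 0.0359
grasp_force: 0.0
```

>>> {"fn": "play_rows", "kwargs": {
  "steps": [
    [[0.003,-0.003,0,0,0,0,0.05],[0,0,0.007,0,0,0,0.05],[0,0,0,0,0,0,0.02],[0,0,0,0,0,0,0.02],[0,0,0,0,0,0,0.02],[0,0,0,0,0,0,0.02],[0,0,0,0,0,0,0.02],[0,0,0,0,0,0,0.02]]
  ],
  "force": 25
}}

```text
time_s: 6.35
tool_pos: [0.484, 0.0374, 0.0046]
tool_rot: [180.0, 0.0, 111.9]
force: [0.7, -0.1, -1.5]
grip_width: 0.026
grasp_force: 25.0
```

>>> {"fn": "play_rows", "kwargs": {
  "steps": [
    [[0,0,-0.03,0,0,0,0.02],[-0.02,0,-0.04,0,0,0,0.02],[-0.02,0,-0.03,0,0,0,0.02],[0,0,0,0,0,-0.1495,0.02],[0,0,0,0,0,-0.1495,0.02],[0,0,0,0,0,-0.1495,0.02],[0,0,0,0,0,-0.1495,0.02],[0,0,0,0,0,-0.1495,0.02],[0,0,0,0,0,-0.1495,0.02],[0,0,0,0,0,-0.1495,0.02],[0,0,0,0,0,-0.1495,0.02],[0,0,0,0,0,-0.1495,0.02]]
  ]
}}

```text
time_s: 7.55
tool_pos: [0.4978, 0.0, 0.1039]
tool_rot: [180.0, -0.1, -170.7]
force: [0.6, -0.7, -2.1]
grip_width: 0.026
grasp_force: 25.0
```

>>> {"fn": "play_rows", "kwargs": {
  "steps": [
    [[0,0,0,0,0,-0.1495,0.02],[0,0,0,0,0,-0.1495,0.02],[0,0,0,0,0,-0.1495,0.02],[0,0,0,0,0,-0.1495,0.02],[0,0,0,0,0,-0.1495,0.02],[0,0,0,0,0,0,0.02],[0,0,0,0,0,0,0.02]]
  ]
}}

```text
time_s: 8.25
tool_pos: [0.4981, 0.0, 0.1042]
tool_rot: [180.0, -0.0, -128.4]
force: [-0.1, -0.3, -2.6]
grip_width: 0.0256
grasp_force: 25.0
```

```bash
python3 -c "
from h import *
tool((.50,.015,.006))"
```

```text
now [0.4981 0.     0.1042] [ 1.7996e+02 -4.0000e-02 -1.2841e+02] q7 140.1 shift [-0.0129  0.0078  0.0982] F [-0.1 -0.3 -2.6]
```

>>> {"fn": "play_rows", "kwargs": {
  "steps": [
    [[-0.013,0.008,0.03,0,0,0,0.02],[0,0,0.035,0,0,0,0.02],[0,0,0.02,0,0,0,0.02],[0,0,0.01,0,0,0,0.02],[0,0,0.004,0,0,0,0.02],[0,0,0,0,0,0,0.02],[0,0,0,0,0,0,0.05],[0,0,0,0,0,0,0.05],[0,0,0,0,0,0,0.05],[0,0,-0.02,0,0,0,0.05],[0,0,-0.04,0,0,0,0.05],[0,0,0,0,0,0.1496,0.05]]
  ]
}}

```text
time_s: 9.45
tool_pos: [0.5046, 0.0156, 0.0709]
tool_rot: [-179.7, 0.5, -136.9]
force: [0.7, 0.6, 1.1]
grip_width: 0.0501
grasp_force: 0.0
```

>>> {"fn": "play_rows", "kwargs": {
  "steps": [
    [[0,0,0,0,0,0.1496,0.05],[0,0,0,0,0,0.1496,0.05],[0,0,0,0,0,0.1496,0.05],[0,0,0,0,0,0.1496,0.05],[0,0,0,0,0,0.1496,0.05],[0,0,0,0,0,0.1496,0.05],[0,0,0,0,0,0.1496,0.05],[0,0,0,0,0,0.1496,0.05],[0,0,0,0,0,0.1496,0.05],[0,0,0,0,0,0.1496,0.05]]
  ]
}}

```text
time_s: 10.45
tool_pos: [0.5008, 0.0154, 0.0662]
tool_rot: [179.9, 0.0, 137.2]
force: [0.2, 0.4, 0.2]
grip_width: 0.0501
grasp_force: 0.0
```

>>> {"fn": "play_rows", "kwargs": {
  "steps": [
    [[0,0,0,0,0,0.1496,0.05],[0,0,0,0,0,0.1496,0.05],[0,0,0,0,0,0.1496,0.05],[0,0,0,0,0,0.1496,0.05],[0,0,0,0,0,0.1496,0.05],[0,0,0,0,0,0.1496,0.05],[0,0,0,0,0,0.1496,0.05],[0,0,0,0,0,0.1496,0.05],[0,0,0,0,0,0.1496,0.05],[0,0,0,0,0,0.1496,0.05],[0,0,0,0,0,0,0.05],[0,0,0,0,0,0,0.05]]
  ]
}}

```text
time_s: 11.65
tool_pos: [0.5006, 0.0155, 0.066]
tool_rot: [180.0, -0.0, 52.0]
force: [-0.0, 0.5, -0.5]
grip_width: 0.0501
grasp_force: 0.0
```

```bash
python3 -c "
from h import *
tool((.50,.015,.006))"
```

```text
now [0.5006 0.0155 0.066 ] [ 1.7998e+02 -5.0000e-02  5.2010e+01] q7 -37.8 shift [-0.0008 -0.0002  0.06  ] F [-0.   0.5 -0.5]
```

>>> {"fn": "play_rows", "kwargs": {
  "steps": [
    [[0,0,0.03,0,0,0,0.05],[0,0,0.02,0,0,0,0.05],[0,0,0.011,0,0,0,0.05],[0,0,0,0,0,0,0.02],[0,0,0,0,0,0,0.02],[0,0,0,0,0,0,0.02],[0,0,0,0,0,0,0.02],[0,0,0,0,0,0,0.02],[0,0,-0.03,0,0,0,0.02],[0,0,-0.04,0,0,0,0.02],[0,0,-0.04,0,0,0,0.02]]
  ]
}}

```text
time_s: 12.75
tool_pos: [0.4992, 0.0151, 0.1152]
tool_rot: [-179.9, 0.1, 51.8]
force: [0.4, 0.8, -2.1]
grip_width: 0.0255
grasp_force: 25.0
```

>>> {"fn": "play_rows", "kwargs": {
  "steps": [
    [[0,0,0,0,0,-0.139,0.02],[0,0,0,0,0,-0.139,0.02],[0,0,0,0,0,-0.139,0.02],[0,0,0,0,0,-0.139,0.02],[0,0,0,0,0,-0.139,0.02],[0,0,0,0,0,-0.139,0.02],[0,0,0,0,0,0,0.02],[0,0,0,0,0,0,0.02]]
  ]
}}

```text
time_s: 13.55
tool_pos: [0.5, 0.0153, 0.1144]
tool_rot: [-180.0, -0.0, 99.4]
force: [0.6, 0.2, -2.3]
grip_width: 0.026
grasp_force: 25.0
```

```bash
python3 -c "
from h import *
tool((.6007,-.0464,.11))"
```

```text
now [0.5    0.0153 0.1144] [-1.7997e+02 -1.0000e-02  9.9400e+01] q7 7.2 shift [-0.0773  0.0893  0.0043] F [ 0.6  0.2 -2.3]
```

>>> {"fn": "play_rows", "kwargs": {
  "steps": [
    [[-0.0193,0.0223,0,0,0,0,0.02],[-0.0193,0.0223,0,0,0,0,0.02],[-0.0193,0.0223,0,0,0,0,0.02],[-0.0193,0.0223,0,0,0,0,0.02],[0,0,0.02,0,0,0,0.02],[0,0,0.015,0,0,0,0.02],[0,0,0,0,0,0,0.02],[0,0,0,0,0,0,0.02]]
  ]
}}

```text
time_s: 14.35
tool_pos: [0.6003, -0.0452, 0.0791]
tool_rot: [-179.9, -0.0, 99.6]
force: [0.3, 0.6, -1.4]
grip_width: 0.0256
grasp_force: 25.0
```

```bash
python3 -c "
from h import *
tool((.6007,-.0464,.036))
d=read_camera('side');f=d['frame']
cv2.imwrite('pics/s3.png',cv2.resize(f[110:220,190:330,::-1],None,fx=5,fy=5,interpolation=2))"
```

```text
now [ 0.6003 -0.0452  0.0791] [-1.7992e+02 -4.0000e-02  9.9600e+01] q7 20.9 shift [-0.0013  0.0002  0.0431] F [ 0.3  0.6 -1.4]
```

View pics/s3.png

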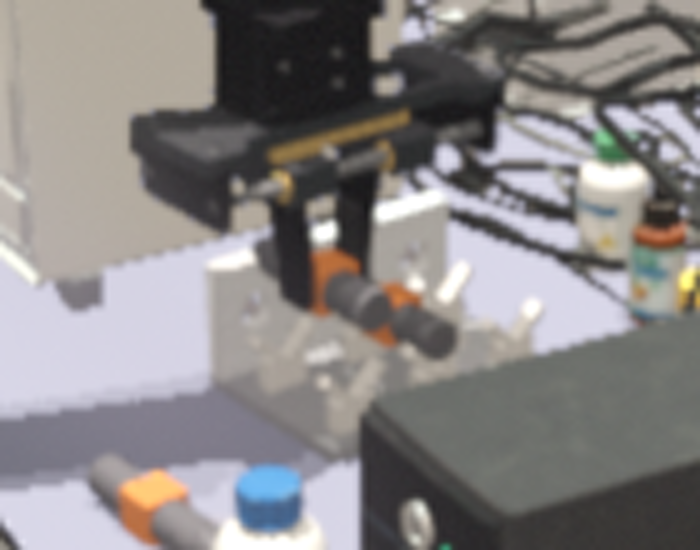

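The spindle (block at about (257,166)) hangs above the near cradle, parallel to the racked one, with its square end towards the camera. I'll lower it and watch the force.

>>> {"fn": "play_rows", "kwargs": {
  "steps": [
    [[0,0,0.015,0,0,0,0.02],[0,0,0.013,0,0,0,0.02],[0,0,0.007,0,0,0,0.02],[0,0,0.003,0,0,0,0.02],[0,0,0,0,0,0,0.02]]
  ]
}}

```text
time_s: 14.9
tool_pos: [0.6007, -0.0459, 0.0408]
tool_rot: [-179.9, -0.0, 99.6]
force: [0.8, 0.1, -3.2]
grip_width: 0.0259
grasp_force: 25.0
```

>>> {"fn": "play_rows", "kwargs": {
  "steps": [
    [[0,0,0.002,0,0,0,0.02],[0,0,0,0,0,0,0.02]]
  ]
}}

```text
time_s: 15.1
tool_pos: [0.6014, -0.046, 0.0398]
tool_rot: [180.0, 0.0, 99.6]
force: [0.4, 0.1, -3.1]
grip_width: 0.0257
grasp_force: 25.0
```

>>> {"fn": "play_rows", "kwargs": {
  "steps": [
    [[0,0,0.0015,0,0,0,0.02],[0,0,0,0,0,0,0.02]]
  ]
}}

```text
time_s: 15.3
tool_pos: [0.6013, -0.0459, 0.0382]
tool_rot: [180.0, -0.0, 99.6]
force: [-0.9, 0.1, -2.6]
grip_width: 0.0257
grasp_force: 25.0
```

>>> {"fn": "play_rows", "kwargs": {
  "steps": [
    [[0,0,0.0015,0,0,0,0.02],[0,0,0,0,0,0,0.02]]
  ]
}}

```text
time_s: 15.5
tool_pos: [0.6014, -0.0459, 0.0379]
tool_rot: [180.0, -0.0, 99.6]
force: [-3.3, 1.3, 5.8]
grip_width: 0.0259
grasp_force: 25.0
```

>>> {"fn": "play_rows", "kwargs": {
  "steps": [
    [[0,0,0.001,0,0,0,0.02],[0,0,0,0,0,0,0.02]]
  ]
}}

```text
time_s: 15.7
tool_pos: [0.6014, -0.0459, 0.0379]
tool_rot: [180.0, -0.1, 99.6]
force: [-5.7, 0.5, 12.6]
grip_width: 0.0258
grasp_force: 25.0
```

>>> {"fn": "play_rows", "kwargs": {
  "steps": [
    [[0,-0.0008,-0.0012,0,0,0,0.02],[0.004,0,0,0,0,0,0.02],[0.004,0,0,0,0,0,0.02],[0,0,0,0,0,0,0.02]]
  ]
}}

```text
time_s: 16.1
tool_pos: [0.5998, -0.0395, 0.0375]
tool_rot: [179.9, 0.1, 99.6]
force: [0.5, -4.4, 3.5]
grip_width: 0.0259
grasp_force: 25.0
```

>>> {"fn": "play_rows", "kwargs": {
  "steps": [
    [[0.002,0,0,0,0,0,0.02],[0.002,0,0,0,0,0,0.02],[0,0,0,0,0,0,0.02]]
  ]
}}

```text
time_s: 16.4
tool_pos: [0.5992, -0.0364, 0.0375]
tool_rot: [179.9, 0.2, 99.5]
force: [-0.0, -5.8, 4.1]
grip_width: 0.0258
grasp_force: 25.0
```

>>> {"fn": "play_rows", "kwargs": {
  "steps": [
    [[0.002,0,0,0,0,0,0.02],[0.002,0,0,0,0,0,0.02],[0,0,0,0,0,0,0.02]]
  ]
}}

```text
time_s: 16.7
tool_pos: [0.5985, -0.0327, 0.0375]
tool_rot: [179.9, 0.2, 99.5]
force: [0.8, -6.2, 3.4]
grip_width: 0.0258
grasp_force: 25.0
```

>>> {"fn": "play_rows", "kwargs": {
  "steps": [
    [[0.002,0,0,0,0,0,0.02],[0.001,0,0,0,0,0,0.02],[0,0,0,0,0,0,0.02]]
  ]
}}

```text
time_s: 17.0
tool_pos: [0.5981, -0.0299, 0.0375]
tool_rot: [179.9, 0.2, 99.5]
force: [0.6, -6.6, 3.9]
grip_width: 0.0258
grasp_force: 25.0
```

>>> {"fn": "play_rows", "kwargs": {
  "steps": [
    [[0.001,0,0,0,0,0,0.02],[0.001,0,0,0,0,0,0.02],[0,0,0,0,0,0,0.02]]
  ]
}}

```text
time_s: 17.3
tool_pos: [0.5979, -0.029, 0.0376]
tool_rot: [179.9, 0.3, 99.5]
force: [1.4, -7.6, 3.7]
grip_width: 0.0261
grasp_force: 25.0
```

>>> {"fn": "play_rows", "kwargs": {
  "steps": [
    [[0.001,0,0,0,0,0,0.02],[0.001,0,0,0,0,0,0.02],[0,0,0,0,0,0,0.02]]
  ]
}}

```text
time_s: 17.6
tool_pos: [0.5978, -0.0287, 0.0376]
tool_rot: [179.9, 0.4, 99.4]
force: [1.1, -10.8, 3.0]
grip_width: 0.026
grasp_force: 25.0
```

>>> {"fn": "play_rows", "kwargs": {
  "steps": [
    [[0.0015,0,0,0,0,0,0.02],[0.0015,0,0,0,0,0,0.02],[0,0,0,0,0,0,0.02]]
  ]
}}

```text
time_s: 17.9
tool_pos: [0.5976, -0.0283, 0.0378]
tool_rot: [179.8, 0.5, 99.3]
force: [2.3, -15.5, 2.2]
grip_width: 0.0258
grasp_force: 25.0
```

```bash
python3 -c "
from h import *
tool((.5977,-.0287,.036))
d=read_camera('top');f=d['frame'];np.save('pics/top_a.npy',f)
cv2.imwrite('pics/t3.png',cv2.resize(f[110:210,150:260,::-1],None,fx=5,fy=5,interpolation=2))"
```

```text
now [ 0.5976 -0.0283  0.0378] [179.84   0.55  99.34] q7 19.5 shift [-0.0004 -0.      0.0018] F [  2.3 -15.5   2.2]
```

View pics/t3.png

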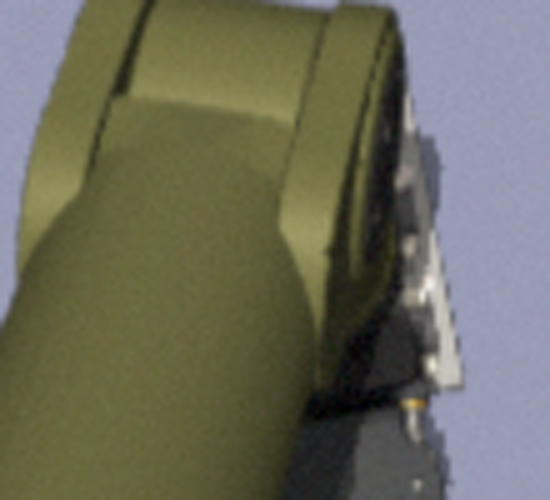

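>>> {"fn": "play_rows", "kwargs": {
  "steps": [
    [[-0.003,0,0,0,0,0,0.02],[0,0,0,0,0,0,0.038],[0,0,0,0,0,0,0.038],[0,0,0,0,0,0,0.038],[0,0,-0.02,0,0,0,0.038],[0,0,-0.03,0,0,0,0.038],[0,0,-0.035,0,0,0,0.05],[-0.0128,-0.0332,0,0,0,0,0.055],[-0.0128,-0.0332,0,0,0,0,0.055],[-0.0128,-0.0332,0,0,0,-0.035,0.055],[-0.0128,-0.0332,0,0,0,0,0.055],[0,0,0,0,0,0,0.055]]
  ]
}}

```text
time_s: 19.15
tool_pos: [0.471, -0.0988, 0.1213]
tool_rot: [-179.9, -0.1, 101.4]
force: [-0.2, 0.5, -0.2]
grip_width: 0.0548
grasp_force: 0.0
```

>>> {"fn": "play_rows", "kwargs": {
  "steps": [
    [[0,0,0,0,0,0,0.055]]
  ]
}}

```text
time_s: 19.25
tool_pos: [0.4748, -0.0962, 0.122]
tool_rot: [179.9, -0.1, 101.6]
force: [0.3, 0.4, 0.7]
grip_width: 0.0549
grasp_force: 0.0
```

```bash
python3 -c "
from h import *
tool((.475,-.1006,.005))
d=read_camera('top');f=d['frame']
for c,s in orange(f,30): print(c.round(1),s[4],onz(d,c,.056).round(4),onz(d,c,.024).round(4))
cv2.imwrite('pics/t4.png',cv2.resize(f[110:250,150:290,::-1],None,fx=4,fy=4,interpolation=2))"
```

```text
now [ 0.4748 -0.0962  0.122 ] [ 1.7991e+02 -9.0000e-02  1.0160e+02] q7 21.6 shift [-0.0046 -0.0009  0.117 ] F [0.3 0.4 0.7]
[ 9.8 23.3] 115 [0.9892 0.4751 0.056 ] [1.008  0.4943 0.024 ]
[213.4 154.5] 126 [ 0.6519 -0.0195  0.056 ] [ 0.6596 -0.0167  0.024 ]
```

View pics/t4.png

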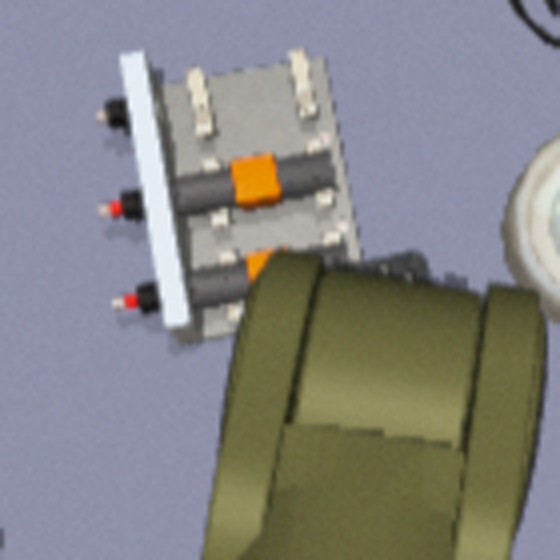

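The near pin at crop (130,300) now shows its red band, just like the middle one at (115,208), so the first spindle is home. Next I'll grasp the second.

>>> {"fn": "play_rows", "kwargs": {
  "steps": [
    [[-0.0046,-0.001,0.03,0,0,0,0.055],[0,0,0.04,0,0,0,0.055],[0,0,0.03,0,0,0,0.055],[0,0,0.01,0,0,0,0.055],[0,0,0.006,0,0,0,0.055],[0,0,0,0,0,0,0.055],[0,0,0,0,0,0,0.055]]
  ]
}}

```text
time_s: 20.0
tool_pos: [0.4762, -0.1017, 0.007]
tool_rot: [179.9, 0.0, 101.6]
force: [0.1, -0.1, 0.2]
grip_width: 0.0551
grasp_force: 0.0
```

```bash
python3 -c "
from h import *
tool((.475,-.1006,.005))
d=read_camera('side');f=d['frame']
cv2.imwrite('pics/s4.png',cv2.resize(f[150:260,170:290,::-1],None,fx=5,fy=5,interpolation=2))"
```

```text
now [ 0.4762 -0.1017  0.007 ] [1.7987e+02 3.0000e-02 1.0162e+02] q7 29.2 shift [ 0.0013 -0.001   0.002 ] F [ 0.1 -0.1  0.2]
```

View pics/s4.png

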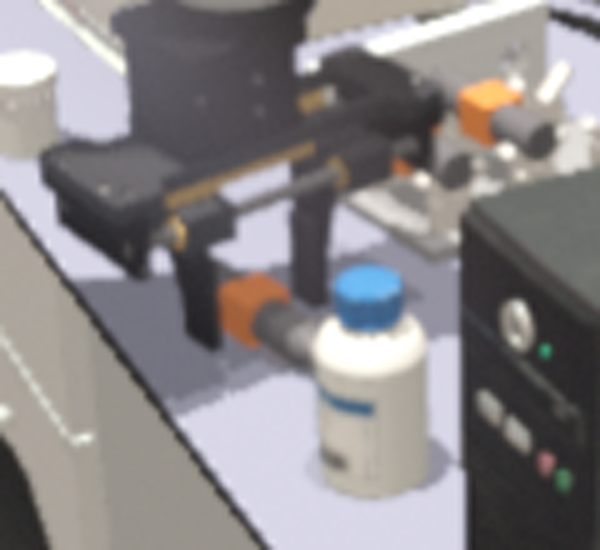

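The block, at crop (250,310), is between the fingers. I'll close and run the same turn-over as before.

>>> {"fn": "play_rows", "kwargs": {
  "steps": [
    [[0.001,-0.001,0.002,0,0,0,0.05],[0,0,0,0,0,0,0.02],[0,0,0,0,0,0,0.02],[0,0,0,0,0,0,0.02],[0,0,0,0,0,0,0.02],[0,0,0,0,0,0,0.02],[0,0,0,0,0,0,0.02],[0,0,0,0,0,0,0.02]]
  ],
  "force": 25
}}

```text
time_s: 20.85
tool_pos: [0.4739, -0.1009, 0.0039]
tool_rot: [180.0, 0.0, 101.6]
force: [1.7, 0.2, 0.7]
grip_width: 0.026
grasp_force: 25.0
```

>>> {"fn": "play_rows", "kwargs": {
  "steps": [
    [[0,0,-0.03,0,0,0,0.02],[0,0,-0.04,0,0,0,0.02],[0.0236,0.0107,-0.03,0,0,0,0.02],[0.0236,0.0107,0,0,0,0,0.02],[0.0236,0.0107,0,0,0,0,0.02],[0.0236,0.0107,0,0,0,0,0.02],[0,0,0,0,0,-0.1418,0.02],[0,0,0,0,0,-0.1418,0.02],[0,0,0,0,0,-0.1418,0.02],[0,0,0,0,0,-0.1418,0.02],[0,0,0,0,0,-0.1418,0.02]]
  ]
}}

```text
time_s: 21.95
tool_pos: [0.4955, -0.0001, 0.1029]
tool_rot: [-179.9, -0.1, 142.6]
force: [0.4, 0.2, -2.0]
grip_width: 0.026
grasp_force: 25.0
```

>>> {"fn": "play_rows", "kwargs": {
  "steps": [
    [[0,0,0,0,0,-0.1418,0.02],[0,0,0,0,0,-0.1418,0.02],[0,0,0,0,0,-0.1418,0.02],[0,0,0,0,0,-0.1418,0.02],[0,0,0,0,0,-0.1418,0.02],[0,0,0,0,0,-0.1418,0.02],[0,0,0,0,0,-0.1418,0.02],[0,0,0,0,0,-0.1418,0.02],[0,0,0,0,0,-0.1418,0.02],[0,0,0,0,0,-0.1418,0.02],[0,0,0,0,0,-0.1418,0.02],[0,0,0,0,0,0,0.02]]
  ]
}}

```text
time_s: 23.15
tool_pos: [0.4956, -0.0002, 0.103]
tool_rot: [179.9, -0.1, -128.4]
force: [0.1, -0.6, -2.5]
grip_width: 0.0262
grasp_force: 25.0
```

>>> {"fn": "play_rows", "kwargs": {
  "steps": [
    [[0,0,0,0,0,0,0.02]]
  ]
}}

```text
time_s: 23.25
tool_pos: [0.496, -0.0001, 0.1033]
tool_rot: [180.0, -0.0, -128.6]
force: [0.1, -0.3, -1.6]
grip_width: 0.0256
grasp_force: 25.0
```

```bash
python3 -c "
from h import *
tool((.50,.010,.006))"
```

```text
now [ 4.960e-01 -1.000e-04  1.033e-01] [ 1.7996e+02 -5.0000e-02 -1.2861e+02] q7 140.6 shift [-0.0105  0.0031  0.0973] F [ 0.1 -0.3 -1.6]
```

>>> {"fn": "play_rows", "kwargs": {
  "steps": [
    [[-0.0105,0.003,0.03,0,0,0,0.02],[0,0,0.035,0,0,0,0.02],[0,0,0.02,0,0,0,0.02],[0,0,0.009,0,0,0,0.02],[0,0,0.0045,0,0,0,0.02],[0,0,0,0,0,0,0.02],[0,0,0,0,0,0,0.05],[0,0,0,0,0,0,0.05],[0,0,0,0,0,0,0.05],[0,0,-0.02,0,0,0,0.05],[0,0,-0.04,0,0,0,0.05],[0,0,0,0,0,0.1496,0.05]]
  ]
}}

```text
time_s: 24.45
tool_pos: [0.5049, 0.0104, 0.0705]
tool_rot: [-179.7, 0.5, -137.2]
force: [-0.4, 0.0, 0.1]
grip_width: 0.0495
grasp_force: 0.0
```

>>> {"fn": "play_rows", "kwargs": {
  "steps": [
    [[0,0,0,0,0,0.1496,0.05],[0,0,0,0,0,0.1496,0.05],[0,0,0,0,0,0.1496,0.05],[0,0,0,0,0,0.1496,0.05],[0,0,0,0,0,0.1496,0.05],[0,0,0,0,0,0.1496,0.05],[0,0,0,0,0,0.1496,0.05],[0,0,0,0,0,0.1496,0.05],[0,0,0,0,0,0.1496,0.05],[0,0,0,0,0,0.1496,0.05]]
  ]
}}

```text
time_s: 25.45
tool_pos: [0.5011, 0.0103, 0.0659]
tool_rot: [179.9, 0.0, 136.9]
force: [-0.4, 0.1, -0.1]
grip_width: 0.05
grasp_force: 0.0
```

>>> {"fn": "play_rows", "kwargs": {
  "steps": [
    [[0,0,0,0,0,0.1496,0.05],[0,0,0,0,0,0.1496,0.05],[0,0,0,0,0,0.1496,0.05],[0,0,0,0,0,0.1496,0.05],[0,0,0,0,0,0.1496,0.05],[0,0,0,0,0,0.1496,0.05],[0,0,0,0,0,0.1496,0.05],[0,0,0,0,0,0.1496,0.05],[0,0,0,0,0,0.1496,0.05],[0,0,0,0,0,0.1496,0.05],[0,0,0,0,0,0,0.05],[0,0,0,0,0,0,0.05]]
  ]
}}

```text
time_s: 26.65
tool_pos: [0.5009, 0.0104, 0.0656]
tool_rot: [180.0, -0.0, 51.8]
force: [0.4, 0.1, -0.8]
grip_width: 0.0497
grasp_force: 0.0
```

```bash
python3 -c "
from h import *
tool((.50,.010,.005))"
```

```text
now [0.5009 0.0104 0.0656] [ 1.7999e+02 -4.0000e-02  5.1800e+01] q7 -35.3 shift [-0.0009 -0.0005  0.0606] F [ 0.4  0.1 -0.8]
```

>>> {"fn": "play_rows", "kwargs": {
  "steps": [
    [[0,0,0.03,0,0,0,0.05],[0,0,0.02,0,0,0,0.05],[0,0,0.011,0,0,0,0.05],[0,0,0,0,0,0,0.02],[0,0,0,0,0,0,0.02],[0,0,0,0,0,0,0.02],[0,0,0,0,0,0,0.02],[0,0,0,0,0,0,0.02],[0,0,-0.03,0,0,0,0.02],[0,0,-0.04,0,0,0,0.02],[0,0,-0.04,0,0,0,0.02]]
  ]
}}

```text
time_s: 27.75
tool_pos: [0.4997, 0.0099, 0.115]
tool_rot: [-179.9, 0.1, 51.6]
force: [0.9, 0.9, -2.8]
grip_width: 0.0259
grasp_force: 25.0
```

>>> {"fn": "play_rows", "kwargs": {
  "steps": [
    [[0,0,0,0,0,-0.139,0.02],[0,0,0,0,0,-0.139,0.02],[0,0,0,0,0,-0.139,0.02],[0,0,0,0,0,-0.139,0.02],[0,0,0,0,0,-0.139,0.02],[0,0,0,0,0,-0.139,0.02],[0,0,0,0,0,0,0.02],[0,0,0,0,0,0,0.02]]
  ]
}}

```text
time_s: 28.55
tool_pos: [0.5004, 0.0102, 0.1141]
tool_rot: [-180.0, -0.0, 99.2]
force: [0.3, 0.4, -1.3]
grip_width: 0.0259
grasp_force: 25.0
```

```bash
python3 -c "
from h import *
tool((.7106,-.0275,.115))"
```

```text
now [0.5004 0.0102 0.1141] [-1.7999e+02 -1.0000e-02  9.9180e+01] q7 8.8 shift [-0.0707  0.2014 -0.0009] F [ 0.3  0.4 -1.3]
```

>>> {"fn": "play_rows", "kwargs": {
  "steps": [
    [[-0.0079,0.0224,0,0,0,0,0.02],[-0.0079,0.0224,0,0,0,0,0.02],[-0.0079,0.0224,0,0,0,0,0.02],[-0.0079,0.0224,0,0,0,0,0.02],[-0.0079,0.0224,0,0,0,0,0.02],[-0.0079,0.0224,0,0,0,0,0.02],[-0.0079,0.0224,0,0,0,0,0.02],[-0.0079,0.0224,0,0,0,0,0.02],[-0.0075,0.0222,0,0,0,-0.006,0.02],[0,0,0,0,0,0,0.02],[0,0,0,0,0,0,0.02]]
  ]
}}

```text
time_s: 29.65
tool_pos: [0.7105, -0.0269, 0.1134]
tool_rot: [-179.9, 0.0, 99.6]
force: [-0.4, 0.7, -2.2]
grip_width: 0.0256
grasp_force: 25.0
```

```bash
python3 -c "
from h import *
tool((.7106,-.0275,.042))"
```

```text
now [ 0.7105 -0.0269  0.1134] [-1.799e+02  1.000e-02  9.961e+01] q7 23.3 shift [-0.0006  0.0001  0.0714] F [-0.4  0.7 -2.2]
```

>>> {"fn": "play_rows", "kwargs": {
  "steps": [
    [[0,0,0.025,0,0,0,0.02],[0,0,0.02,0,0,0,0.02],[0,0,0.015,0,0,0,0.02],[0,0,0.008,0,0,0,0.02],[0,0,0.003,0,0,0,0.02],[0,0,0,0,0,0,0.02]]
  ]
}}

```text
time_s: 30.25
tool_pos: [0.711, -0.0267, 0.0435]
tool_rot: [180.0, 0.0, 99.7]
force: [-0.1, -0.4, -1.5]
grip_width: 0.0257
grasp_force: 25.0
```

>>> {"fn": "play_rows", "kwargs": {
  "steps": [
    [[0,0,0.002,0,0,0,0.02],[0,0,0,0,0,0,0.02]]
  ]
}}

```text
time_s: 30.45
tool_pos: [0.7114, -0.0268, 0.042]
tool_rot: [179.9, 0.0, 99.7]
force: [-0.2, 1.1, -3.3]
grip_width: 0.026
grasp_force: 25.0
```

>>> {"fn": "play_rows", "kwargs": {
  "steps": [
    [[0,0,0.0015,0,0,0,0.02],[0,0,0,0,0,0,0.02]]
  ]
}}

```text
time_s: 30.65
tool_pos: [0.711, -0.0267, 0.0399]
tool_rot: [180.0, -0.0, 99.7]
force: [-0.8, 0.0, -2.4]
grip_width: 0.0255
grasp_force: 25.0
```

>>> {"fn": "play_rows", "kwargs": {
  "steps": [
    [[0,0,0.0015,0,0,0,0.02],[0,0,0,0,0,0,0.02]]
  ]
}}

```text
time_s: 30.85
tool_pos: [0.7108, -0.0267, 0.0381]
tool_rot: [-180.0, -0.0, 99.7]
force: [0.4, 0.9, -2.6]
grip_width: 0.0258
grasp_force: 25.0
```

>>> {"fn": "play_rows", "kwargs": {
  "steps": [
    [[0,0,0.001,0,0,0,0.02],[0,0,0,0,0,0,0.02]]
  ]
}}

```text
time_s: 31.05
tool_pos: [0.7111, -0.0267, 0.0374]
tool_rot: [180.0, 0.0, 99.7]
force: [0.9, -0.2, -2.4]
grip_width: 0.0259
grasp_force: 25.0
```

>>> {"fn": "play_rows", "kwargs": {
  "steps": [
    [[0,0,0.001,0,0,0,0.02],[0,0,0,0,0,0,0.02]]
  ]
}}

```text
time_s: 31.25
tool_pos: [0.7112, -0.0268, 0.0372]
tool_rot: [180.0, -0.0, 99.7]
force: [-1.5, -0.1, 4.6]
grip_width: 0.0256
grasp_force: 25.0
```

Contact with the saddles. Now I'll slide it along +x.

>>> {"fn": "play_rows", "kwargs": {
  "steps": [
    [[0,-0.0003,0,0,0,0,0.02],[0.004,0,0,0,0,0,0.02],[0.004,0,0,0,0,0,0.02],[0,0,0,0,0,0,0.02]]
  ]
}}

```text
time_s: 31.65
tool_pos: [0.7103, -0.0213, 0.0373]
tool_rot: [179.9, 0.2, 99.7]
force: [1.1, -5.0, 3.8]
grip_width: 0.0262
grasp_force: 25.0
```

>>> {"fn": "play_rows", "kwargs": {
  "steps": [
    [[0.003,0,0,0,0,0,0.02],[0.002,0,0,0,0,0,0.02],[0,0,0,0,0,0,0.02]]
  ]
}}

```text
time_s: 31.95
tool_pos: [0.7095, -0.017, 0.0373]
tool_rot: [179.9, 0.2, 99.6]
force: [0.8, -6.5, 5.2]
grip_width: 0.026
grasp_force: 25.0
```

>>> {"fn": "play_rows", "kwargs": {
  "steps": [
    [[0.002,0,0,0,0,0,0.02],[0.001,0,0,0,0,0,0.02],[0,0,0,0,0,0,0.02]]
  ]
}}

```text
time_s: 32.25
tool_pos: [0.709, -0.0144, 0.0373]
tool_rot: [179.9, 0.2, 99.6]
force: [1.4, -5.7, 2.6]
grip_width: 0.0255
grasp_force: 25.0
```

>>> {"fn": "play_rows", "kwargs": {
  "steps": [
    [[0.002,0,0,0,0,0,0.02],[0.001,0,0,0,0,0,0.02],[0,0,0,0,0,0,0.02]]
  ]
}}

```text
time_s: 32.55
tool_pos: [0.7085, -0.0113, 0.0372]
tool_rot: [179.9, 0.2, 99.6]
force: [1.7, -5.5, 4.6]
grip_width: 0.0259
grasp_force: 25.0
```

>>> {"fn": "play_rows", "kwargs": {
  "steps": [
    [[0.001,0,0,0,0,0,0.02],[0.001,0,0,0,0,0,0.02],[0,0,0,0,0,0,0.02]]
  ]
}}

```text
time_s: 32.85
tool_pos: [0.7083, -0.0106, 0.0373]
tool_rot: [179.9, 0.3, 99.6]
force: [1.7, -7.9, 3.3]
grip_width: 0.0258
grasp_force: 25.0
```

>>> {"fn": "play_rows", "kwargs": {
  "steps": [
    [[0.001,0,0,0,0,0,0.02],[0.001,0,0,0,0,0,0.02],[0,0,0,0,0,0,0.02]]
  ]
}}

```text
time_s: 33.15
tool_pos: [0.7083, -0.0102, 0.0374]
tool_rot: [179.8, 0.4, 99.5]
force: [2.3, -9.5, 3.0]
grip_width: 0.0262
grasp_force: 25.0
```

>>> {"fn": "play_rows", "kwargs": {
  "steps": [
    [[0.0015,0,0,0,0,0,0.02],[0.0015,0,0,0,0,0,0.02],[0.001,0,0,0,0,0,0.02],[0,0,0,0,0,0,0.02]]
  ]
}}

```text
time_s: 33.55
tool_pos: [0.7081, -0.0099, 0.0376]
tool_rot: [179.8, 0.7, 99.4]
force: [4.2, -13.5, 2.5]
grip_width: 0.0259
grasp_force: 25.0
```

>>> {"fn": "play_rows", "kwargs": {
  "steps": [
    [[-0.0035,0,0,0,0,0,0.02],[0,0,0,0,0,0,0.038],[0,0,0,0,0,0,0.038],[0,0,0,0,0,0,0.038],[0,0,-0.02,0,0,0,0.038],[0,0,-0.03,0,0,0,0.038],[0,0,-0.04,0,0,0,0.038],[0,0,-0.04,0,0,0,0.038]]
  ]
}}

```text
time_s: 34.35
tool_pos: [0.7059, -0.002, 0.1666]
tool_rot: [-179.9, -0.1, 99.8]
force: [0.4, 1.0, 0.1]
grip_width: 0.0379
grasp_force: 0.0
```

>>> {"fn": "play_rows", "kwargs": {
  "steps": [
    [[-0.0073,-0.0303,0,0,0,0,0.038],[-0.0073,-0.0303,0,0,0,0,0.038],[-0.0073,-0.0303,0,0,0,0,0.038],[-0.0073,-0.0303,0,0,0,0,0.038],[-0.0073,-0.0303,0,0,0,0,0.038],[-0.0073,-0.0303,0,0,0,0,0.038],[-0.0073,-0.0303,0,0,0,0,0.038],[-0.0073,-0.0303,0,0,0,0,0.038],[-0.0073,-0.0303,0,0,0,0,0.038],[0,0,0,0,0,0,0.038]]
  ]
}}

```text
time_s: 35.35
tool_pos: [0.4458, -0.1151, 0.1659]
tool_rot: [-180.0, -0.2, 99.6]
force: [-0.6, 0.3, 0.4]
grip_width: 0.0381
grasp_force: 0.0
```

```bash
python3 -c "
from h import *
tool((.45,-.12,.16))
d=read_camera('top');f=d['frame']
for c,s in orange(f,30): print(c.round(1),s[4],onz(d,c,.056).round(4))
cv2.imwrite('pics/t5.png',cv2.resize(f[110:250,150:290,::-1],None,fx=4,fy=4,interpolation=2))"
```

```text
now [ 0.4458 -0.1151  0.1659] [-179.96   -0.21   99.63] q7 17.7 shift [-0.0056  0.0034  0.0059] F [-0.6  0.3  0.4]
[ 9.8 23.1] 117 [0.9895 0.4753 0.056 ]
[209.1 131.5] 122 [ 0.707  -0.0098  0.056 ]
[213.4 154.5] 127 [ 0.6519 -0.0196  0.056 ]
[217.3 177.9] 130 [ 0.5966 -0.0282  0.056 ]
```

View pics/t5.png

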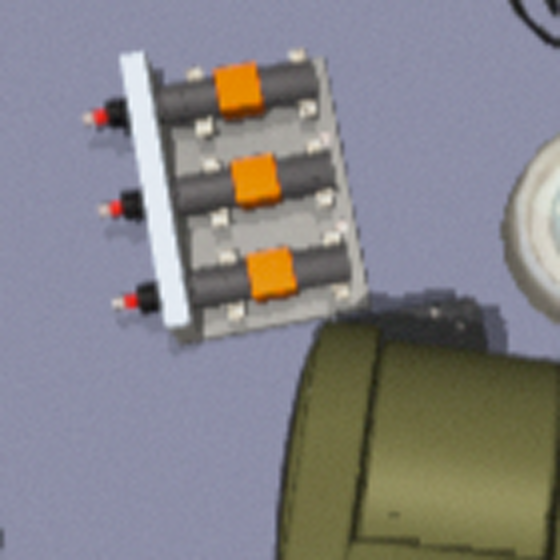

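The three spindles lie alike, with blocks at (209,131), (213,154) and (217,178). All three red pin bands show, and the middle spindle hasn't moved. I'm handing the job in.

```bash
python3 -c "
from cell import *
print(sign_off())"
```

```text
the job is handed in; nothing more can be done
None
```

Both loose spindles are in the free cradles, chamfered ends home. The last picture shows all three tell-tale pins out and the middle spindle unmoved. I handed the job in after about 35 s; the sign-off gave no verdict.

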